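Hold the test pot's plunger at gauge height

ROBOT

A 6-joint arm with a two-finger parallel gripper is mounted at the origin on a cart in front of the work surface, level with it; the furniture and walls round the work are solid. World frame = base frame: x ahead of the robot, y to its left, z up, the work surface at z = 0. Lengths are in mm, angles in rad, forces in N, time in s.
With the tool pointing down it reaches from about 275 to 750 mm from the base axis. Payload 10.2 kg.
Tool frame: the origin (TCP) lies at the very end of the fingers, on their centre line; the grasp point (between the pads) lies 19 mm behind it; z points along the fingers, y is the line along which they close (so a half turn about z gives the same grasp; the last joint's range is limited). The gripper opens to 85 mm and grips with 20 to 120 N. Pads are 22 mm wide; open, the fingers measure 114 mm over their backs; the gripper's body (76 mm by 85 mm) begins 54 mm behind the grasp point. The pads swing forward as they close: fully open they stand 13 mm farther back than shut.
Start: joints at [-1.457, 0.313, 1.498, -0, 1.331, -0.223], TCP at [173.483, -495.515, 231.294] pointing down, gripper open.
Joint ranges: [-2.94, 2.94], [-0.97, 2.17], [0.19, 2.56], [-1.23, 4.37], [0.02, 3.11], [-2.88, 2.88]. Speed limits (rad/s): [2.39, 2.39, 3.01, 3.14, 3.14, 3.14].

INTERFACE

Orientations are given as a unit quaternion [w, x, y, z].
In Python, from rig import ctrl gives the robot as it stands.
- The arm moves only by the tool step_arm, never from a script. Its argument "increments" is a list of rows, each a list of 3 entries, a list of its own where there are three numbers: the shift along the tool's x, y, z in cm, then the turn, a rotation vector about the tool's x, y, z in degrees, then the opening in per cent of the stroke, from 0 (shut) to 100 (fully open). A call has 1 to 8 rows; each row is the pose to reach, as a shift and turn from the pose commanded when the call began, along the tool's axes at that moment; what a row does not reach only later rows make up. A row lasts 1/8 s, in which the tool goes at most 62.5 mm and 10.7 degrees, less where a joint would pass 70% of its speed; a pose out of reach is approached as far as the arm can. A call with a gripper value outside its range is refused whole. The fingers move at their own pace and stop on an object; "squeeze" is the grip in N (left out, the last holds). Time passes only in rows, so rows that repeat a pose let the fingers close. It gives the time, the measured TCP pose, the force, the opening and the grip force at its end, in the units of the state.
- ctrl.sense(): the state, without advancing time (a new reading comes with each control period).
- ctrl.capture(name): name is "side" or "top" or "wrist"; returns a dict with "img" (480x640x3 uint8, red, green, blue), "fx", "fy", "cx", "cy" (pixels), "extrinsics" (4x4, takes a point from camera to world coordinates). Camera axes: x right, y down, z forward; pixel columns grow to the right and rows downward; lengths in mm; the calibration is good to about 2 mm. A picture is of the moment at which its call begins. There is no depth.
- ctrl.finish_job(): hands the job in; it is judged then, once.
The state is a dict: "time_s": time; "joints": joint angles; "dq": joint speeds; "tau": joint torques, N m; "eef_pos": TCP position; "ee_rot": TCP orientation; "force": force on the tool from outside, world axes, zero at the start; "wrist_torque": the same for the moment, N m; "grip_width": opening from 0.0 (shut) to 1.0 (fully open); "grip_force": force on a finger pad.
Only numpy, scipy, OpenCV 4.12 (cv2) and the standard library are available. Lean on these libraries where they do the work, as an engineer would, in place of code of your own. Each camera call takes 0.05 s, during which the arm holds its last target. There are 200 camera calls.

TASK

Take the loose lid off the round test pot by its knob and set it down gently, knob up, in the middle of the square white board. Then press the spring plunger inside the pot down until its top is level with the tops of the two gauge pins beside it, without driving it down to its bottom stop, and finish while still holding it there: do not let go. Leave the other things on the bench where they are.

Things in the scene. Friction and masses are not known exactly. Their poses are not given: they have to be found in the camera images.
- pot: round aluminium test pot, fixed to the bench: outside diameter 124 mm, inside 116 mm, rim 52 mm high, inner floor 6 mm high, bolted lugs round its foot out to 81 mm from the axis. Origin: on the axis at bench height, z up. The spring plunger is inside on the axis; at y = +36 and -36 mm stand two fixed steel gauge pins, 8 mm thick, flat tops 32 mm above the bench
- pin_level (a point): point on the pot's axis at the height of the gauge pins' tops (32 mm above the bench): where the top of the plunger must be held
- plunger_top (a point): centre of the flat top of the spring plunger: a round black cap 30 mm across and 10 mm thick, on the pot's axis, hidden under the lid at first. Free, its top is 44 mm above the bench (12 mm above the pins, 8 mm below the rim)
- plunger (a joint): how far the plunger is pressed, in m: 0 free, 0.012 top level with the pins, 0.024 at its bottom stop. It moves straight down and springs back by itself: about 4 N to start it, 9.4 N at the level of the pins, 14.8 N at the stop (450 N/m)
- lid: loose round aluminium lid, 0.18 to 0.35 kg: underneath a plug 108 mm across and 5 mm deep that sits in the pot's mouth with 4 mm of play all round, then a plate 130 mm across and 5 mm thick, then a black knob up to 40 mm. Origin: centre of the plug's underside, z up; 47 mm above the bench when on the pot. Lift it straight up until clear
- lid_knob (a point): middle of the knob's head, on the lid's axis, 31 mm above the lid's origin. The head is round, 26 mm across and 18 mm high (22 to 40 mm above the lid's origin), with a thinner neck (18 mm) below it
- board: square white laminate board lying flat on the bench (fixed), 150 x 150 x 6 mm: the rest for the lid. Origin: centre of its underside at bench height; its top is 6 mm above the bench; x and y run along its edges
- camera_module: bystander, to be left alone: small green camera board with an upright black lens barrel, 38 x 38 x 26 mm; origin at the centre of its underside
- tape_roll: bystander, to be left alone: black roll of insulating tape lying flat, 65 mm across, 18 mm high; origin at the centre of its underside
- battery: bystander, to be left alone: 9 V block battery standing on end, 18 x 27 x 48 mm; origin at the centre of its underside
- screw_jar: bystander, to be left alone: small jar of screws with a ribbed lid, 46 mm across, 56 mm high; origin at the centre of its underside
- magnet_dish: bystander, to be left alone: shallow round steel screw dish, 68 mm across, 17 mm high; origin at the centre of its underside
- side_cutters: bystander, to be left alone: flush cutters with two grips, lying flat, 52 x 107 x 12 mm; origin at the centre of its underside
- under_multimeter (a point): point on the bench straight below a yellow multimeter that hangs over the bench, right of the work: a fixed obstacle 45 mm thick along x and 100 mm wide along y, from 0.54 to 0.72 m above the bench. Keep the wrist and forearm clear of it when swinging past, for instance by drawing the hand back towards the robot first
Not all that is in view belongs to the job. Leave any green look-alike of the lid alone.

How it is judged:
By the outcome, as a careful person would: the job done as asked, in the order asked, and still so for the second after the job is handed in, while the arm keeps its last pose, push and grip.
It also fails if it takes over 58 s, if anything falls off the work surface, if the arm or the gripper's body presses on something with over 40 N, if the wrist force passes 120 N, or if a joint passes its speed limit or range.

## Working session

There is one attempt and no reset: what is moved stays moved. The work goes in short steps, Python scripts to look and compute and a tool call to move; the robot and the scene stay as the last step left them, time stands still between calls to the robot, and variables do not carry over. Pictures are saved under pics/ and viewed, at most 10 in all, crops included, and the job is handed in when it is done.

Besides the shell and the picture viewer there is one more tool, called after "Call:" by a JSON object that holds its "name" and its "arguments". step_arm: Moves the arm, as the interface text tells. Its arguments: {"type":"object","properties":{"increments":{"type":"array"},"squeeze":{"type":"number"}},"required":["increments"]}

```bash
ls; mkdir -p pics; cat > h.py <<'E'
import numpy as np, cv2
from rig import ctrl
def grab(cam,name):
    c=ctrl.capture(cam); cv2.imwrite(f'pics/{name}.png',c['img'][:,:,::-1]); np.savez(f'pics/{name}.npz',**c); return c
def ray(c,u,v,z):
    E=np.array(c['extrinsics']); d=E[:3,:3]@[(u-c['cx'])/c['fx'],(v-c['cy'])/c['fy'],1]; o=E[:3,3]
    return o+d*(z-o[2])/d[2]
def proj(c,p):
    E=np.array(c['extrinsics']); q=E[:3,:3].T@(np.array(p)-E[:3,3]); return c['fx']*q[0]/q[2]+c['cx'],c['fy']*q[1]/q[2]+c['cy']
E
python3 - <<'E'
from h import *
for n in ('top','side'):
    c=grab(n,n+'0'); print(n,c['fx'],c['cx'],c['cy'],np.round(c['extrinsics'],3).tolist())
print(ctrl.sense())
E
```

```text
pics
top 520.7315335052764 320.5765595207844 235.92853696934097 [[0.027, -0.998, 0.055, 485.675], [-1.0, -0.026, 0.012, -22.962], [-0.01, -0.055, -0.998, 1300.61], [0.0, 0.0, 0.0, 1.0]]
side 581.750630650635 324.88506031541647 234.92012805193943 [[-0.99, -0.064, 0.127, 397.079], [-0.141, 0.515, -0.845, 1071.925], [-0.011, -0.855, -0.519, 722.234], [0.0, 0.0, 0.0, 1.0]]
{'time_s': 0.1, 'joints': array([-1.45741999e+00,  3.13376889e-01,  1.49830305e+00, -8.82122929e-06,
        1.33099639e+00, -2.23398232e-01]), 'dq': array([ 7.98298774e-05, -1.60249332e-03, -3.41456542e-03,  7.78054222e-04,
        2.00346053e-04,  1.23160518e-03]), 'tau': array([ 3.20016436e-03, -4.12895143e+01, -2.60142606e+01, -1.15797206e-04,
        2.96381324e-03, -2.93082064e-05]), 'eef_pos': array([ 173.44655392, -495.30091485,  230.82293839]), 'ee_rot': array([-5.41252753e-04,  9.85856007e-01,  1.67593674e-01,  2.55145681e-05]), 'force': array([-1.04095027,  0.44550207,  0.5960087 ]), 'wrist_torque': array([ 0.04152576, -0.04820048, -0.00163818]), 'grip_force': 0.0, 'grip_width': 1.0017213226778248}
```

View pics/top0.png

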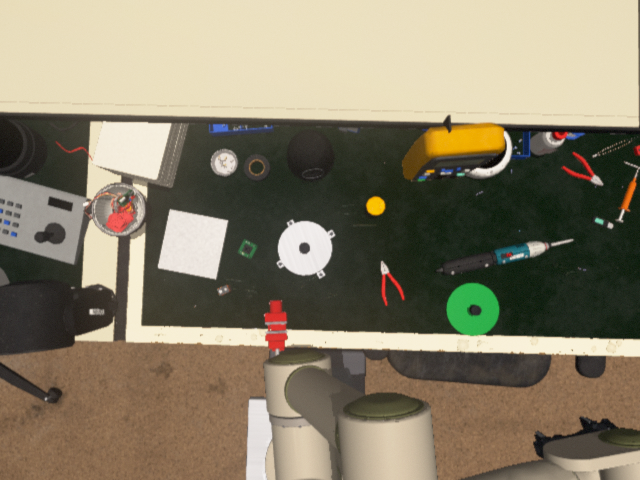

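View pics/side0.png

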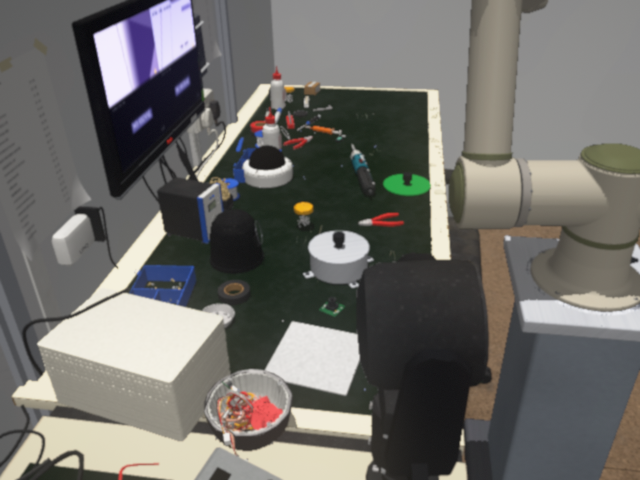

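Top view: the silver disc with a black knob and lugs at (305,248) is the pot and lid. The green disc at (472,309) is the look-alike and has no pot under it. The white square at (194,244) is the board. The multimeter is at about (460,150). The side view agrees: the pot is at (338,255) with its knob at (338,239), and the green disc at (407,184) lies flat on the bench.

```bash
python3 - <<'E'
from h import *
def ld(n): return dict(np.load(f'pics/{n}.npz'))
c=ld('top0'); s=ld('side0'); img=c['img']
# board & lid
hsv=cv2.cvtColor(img,cv2.COLOR_RGB2HSV)
m=((hsv[...,2]>150)&(hsv[...,1]<50)).astype(np.uint8)
b=np.zeros_like(m); b[200:290,150:240]=m[200:290,150:240]
ct=max(cv2.findContours(b,0,2)[0],key=cv2.contourArea); r=cv2.boxPoints(cv2.minAreaRect(ct))
P=np.array([ray(c,u,v,6)[:2] for u,v in r]); print('board',r.round(1).tolist(),P.round(1).tolist(),P.mean(0).round(1),np.linalg.norm(P-np.roll(P,1,0),axis=1).round(1), np.degrees(np.arctan2(*(P[1]-P[0])[::-1])))
b=np.zeros_like(m); b[205:290,265:345]=m[205:290,265:345]
b=cv2.morphologyEx(b,cv2.MORPH_OPEN,cv2.getStructuringElement(2,(25,25)))
ct=max(cv2.findContours(b,0,2)[0],key=cv2.contourArea); e=cv2.fitEllipse(ct); print('lid',e,ray(c,*e[0],57))
k=np.zeros_like(m); k[240:256,297:313]=(hsv[240:256,297:313,2]<110)
ct=max(cv2.findContours(k,0,2)[0],key=cv2.contourArea); e2=cv2.minEnclosingCircle(ct); print('knob',e2,ray(c,*e2[0],85), proj(s,ray(c,*e2[0],78)))
print('tool pix mm', 1250/c['fx'])
o=np.hstack([cv2.resize(img[200:300,255:355],(390,390)),cv2.resize(img[260:360,425:525],(390,390))])
cv2.imwrite('pics/crop0.png',o[:,:,::-1])
E
```

```text
board [[157.10000610351562, 267.6000061035156], [169.0, 208.1999969482422], [227.60000610351562, 219.89999389648438], [215.6999969482422, 279.29998779296875]] [[467.6, 396.9], [616.9, 373.6], [591.2, 225.3], [442.4, 249.5]] [529.5 311.3] [149.5 151.1 150.4 150.7] -8.882056133224506Traceback (most recent call last):
  File "<stdin>", line 12, in <module>
ValueError: max() iterable argument is empty
```

```bash
python3 - <<'E'
from h import *
def ld(n): return dict(np.load(f'pics/{n}.npz'))
c=ld('top0'); s=ld('side0'); img=c['img']
hsv=cv2.cvtColor(img,cv2.COLOR_RGB2HSV)
m=((hsv[...,2]>110)&(hsv[...,1]<60)).astype(np.uint8)
b=np.zeros_like(m); b[205:290,265:345]=m[205:290,265:345]
ct=max(cv2.findContours(b,0,2)[0],key=cv2.contourArea); b=cv2.drawContours(b,[ct],0,1,-1)
b=cv2.morphologyEx(b,cv2.MORPH_OPEN,cv2.getStructuringElement(2,(25,25)))
ct=max(cv2.findContours(b,0,2)[0],key=cv2.contourArea); e=cv2.fitEllipse(ct); print('lid',e,ray(c,*e[0],57))
k=np.zeros_like(m); k[238:258,295:315]=(hsv[238:258,295:315,2]<90)
ct=max(cv2.findContours(k,0,2)[0],key=cv2.contourArea); e2=cv2.minEnclosingCircle(ct); print('knob',e2,ray(c,*e2[0],85), proj(s,ray(c,*e2[0],78)))
o=np.hstack([cv2.resize(img[200:300,255:355],(390,390)),cv2.resize(img[260:360,425:525],(390,390))])
cv2.imwrite('pics/crop0.png',o[:,:,::-1])
E
```

```text
lid ((304.51806640625, 247.75961303710938), (54.22749710083008, 54.39174270629883), 1.1862210035324097) [525.04104702  29.06504571  57.        ]
knob ((304.0, 247.6875), 4.7537994384765625) [524.29145877  29.1086265   85.        ] (np.float64(338.2861952062014), np.float64(237.5090467559176))
```

View pics/crop0.png

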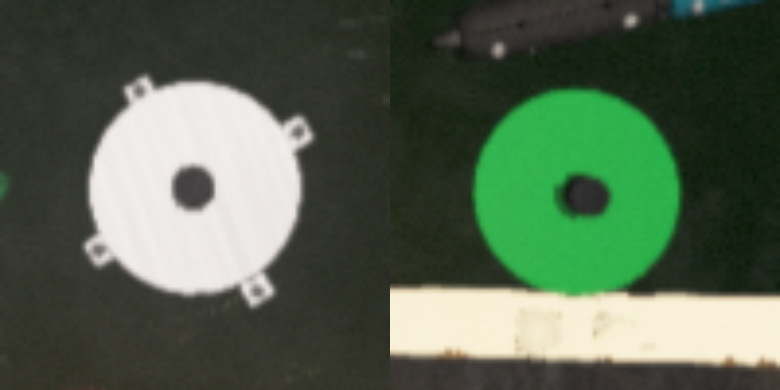

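Of the two candidates, the silver disc on the lugged pot at (305,248) is the one meant: it is 130 mm across and on the pot. The green one at (472,309) is the decoy. The lid centre is about (525, 29) and the board centre about (529.5, 311.3).

Call:
{"name": "step_arm", "arguments": {"increments": [[[6,-4.5,0],[0,0,0],100],[[12,-9,0],[0,0,0],100],[[17,-12.8,0],[0,0,0],100],[[22,-16.5,0],[0,0,0],100],[[27,-20.3,0],[0,0,0],80],[[32,-24,0],[0,0,0],70],[[37,-27.8,0],[0,0,0],70],[[37,-27.8,0],[0,0,0],70]]}}

```text
time_s: 1.1
eef_pos: [431.7, -108.2, 231.1]
ee_rot: [-0.0, 0.986, 0.169, -0.0]
force: [-0.6, -0.8, 0.8]
grip_width: 0.702
grip_force: 0.0
```

```bash
python3 - <<'E'
from h import *
s=dict(np.load('pics/side0.npz'));c=dict(np.load('pics/top0.npz'))
for z in (0,100,300,500): p=ray(c,277,305,z); print(z,p.round(),np.round(proj(s,p)))
q=ctrl.sense(); print(q['eef_pos'],q['ee_rot'],q['joints'],q['force'])
E
```

```text
0 [383.  96.   0.] [403. 291.]
100 [391.  87. 100.] [402. 247.]
300 [407.  68. 300.] [400. 150.]
500 [422.  50. 500.] [397.  35.]
[ 431.72123257 -108.20851339  231.11751361] [-2.55589955e-04  9.85589293e-01  1.69155775e-01 -6.04756670e-05] [-5.10148860e-01  1.35799916e-01  1.72149439e+00  3.34990650e-04
  1.28471388e+00  7.20606779e-01] [-0.63229076 -0.77539771  0.76886712]
```

Call:
{"name": "step_arm", "arguments": {"increments": [[[5,-3.7,1],[0,0,0],70],[[10,-7.4,3],[0,0,0],70],[[13.3,-9.9,6],[0,0,0],70],[[13.3,-9.9,7],[0,0,0],70],[[13.3,-9.9,7],[0,0,0],70]]}}

```text
time_s: 1.72
eef_pos: [523.1, 26.2, 160.7]
ee_rot: [-0.0, 0.986, 0.168, -0.001]
force: [-0.2, -0.4, 0.4]
grip_width: 0.697
grip_force: 0.0
```

```bash
python3 - <<'E'
from h import *
c=grab('wrist','w1'); print(c['fx'],np.round(c['extrinsics'],3).tolist())
for z in (57,78,87): print(proj(c,[525,29,z]))
print(ctrl.sense()['eef_pos'])
E
```

```text
419.9290106073072 [[0.331, -0.902, -0.278, 593.51], [-0.944, -0.317, -0.096, 50.589], [-0.002, 0.294, -0.956, 303.008], [0.0, 0.0, 0.0, 1.0]]
(np.float64(315.14674484744245), np.float64(236.74516727965525))
(np.float64(314.8153252192101), np.float64(247.2063896613231))
(np.float64(314.6553934242813), np.float64(252.25461834220096))
[523.46642943  25.80858316 161.65280574]
```

View pics/w1.png

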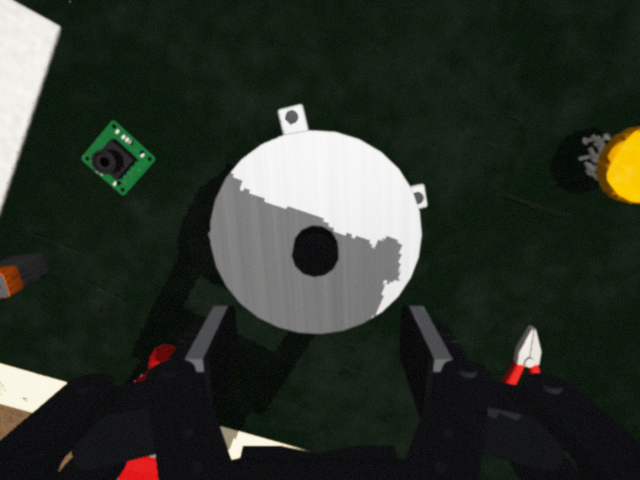

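The wrist view shows the knob at (315,250), against a predicted (315,252), so the estimate holds. Descend and grip.

Call:
{"name": "step_arm", "arguments": {"increments": [[[0.2,-0.2,3],[0,0,0],70],[[0.2,-0.2,6],[0,0,0],70],[[0.2,-0.2,8.5],[0,0,0],70],[[0.2,-0.2,9.8],[0,0,0],70],[[0.2,-0.2,9.8],[0,0,0],50],[[0.2,-0.2,9.8],[0,0,0],40],[[0.2,-0.2,9.8],[0,0,0],32],[[0.2,-0.2,9.8],[0,0,0],20]], "squeeze": 40}}

```text
time_s: 2.78
eef_pos: [525.3, 29.0, 64.3]
ee_rot: [0.0, 0.986, 0.168, 0.001]
force: [-1.7, 0.5, 5.8]
grip_width: 0.284
grip_force: 39.2
```

Call:
{"name": "step_arm", "arguments": {"increments": [[[0,0,0],[0,0,0],10],[[0,0,0],[0,0,0],10],[[0,0,0],[0,0,0],10]]}}

```text
time_s: 3.15
eef_pos: [525.3, 29.0, 64.3]
ee_rot: [0.0, 0.986, 0.168, 0.001]
force: [-0.6, -0.7, 5.7]
grip_width: 0.286
grip_force: 39.2
```

Call:
{"name": "step_arm", "arguments": {"increments": [[[0,0,-0.5],[0,0,0],10],[[0,0,-1.5],[0,0,0],10],[[0,0,-3],[0,0,0],10],[[0,0,-5],[0,0,0],10],[[0,0,-7],[0,0,0],10],[[0,0,-7],[0,0,0],10],[[0,0,-7],[0,0,0],10]]}}

```text
time_s: 4.03
eef_pos: [524.6, 29.1, 132.9]
ee_rot: [-0.0, 0.986, 0.168, -0.0]
force: [0.3, 0.3, -2.3]
grip_width: 0.285
grip_force: 39.5
```

```bash
python3 - <<'E'
from h import *
c=grab('wrist','w2'); s=grab('side','s2'); q=ctrl.sense(); print(q['eef_pos'],q['force'],q['wrist_torque'],q['grip_width'])
o=np.hstack([cv2.resize(c['img'],(400,300)),cv2.resize(s['img'][150:330,230:470],(400,300))]); cv2.imwrite('pics/o2.png',o[:,:,::-1])
for z in (32,44,52): print(z,proj(c,[525,29,z]))
E
```

```text
[524.44418516  29.14010838 132.54942401] [-0.7156033   0.20757507 -1.98229731] [ 0.01752571  0.03830182 -0.00638541] 0.285326830009684
32 (np.float64(318.7839146873336), np.float64(241.872962617733))
44 (np.float64(318.7773583972052), np.float64(247.91210012552418))
52 (np.float64(318.77263207305475), np.float64(252.26561726583157))
```

View pics/o2.png

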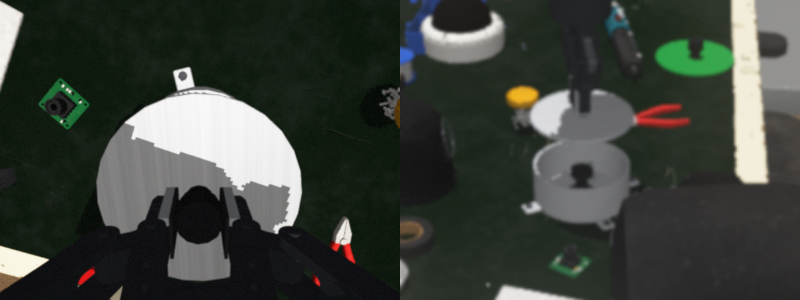

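The lid is held level in both views and the black plunger is visible in the pot. Carry the lid over the board.

Call:
{"name": "step_arm", "arguments": {"increments": [[[0.9,-2.6,0],[0,0,0],10],[[2.4,-6.6,0],[0,0,0],10],[[4.2,-11.4,0],[0,0,0],10],[[6,-16.3,0],[0,0,0],10],[[7.7,-20.9,0],[0,0,0],10],[[9,-24.4,1],[0,0,0],10],[[9.8,-26.5,2],[0,0,0],10],[[9.8,-26.5,3],[0,0,0],10]]}}

```text
time_s: 5.12
eef_pos: [529.4, 312.2, 102.0]
ee_rot: [0.0, 0.986, 0.168, -0.001]
force: [0.5, -0.0, -3.5]
grip_width: 0.287
grip_force: 39.6
```

Call:
{"name": "step_arm", "arguments": {"increments": [[[0,0,1],[0,0,0],10],[[0,0,2],[0,0,0],10],[[0,0,2.6],[0,0,0],10],[[0,0,2.6],[0,0,0],10],[[0,0,2.6],[0,0,0],10]]}}

```text
time_s: 5.75
eef_pos: [530.0, 311.6, 77.7]
ee_rot: [-0.0, 0.986, 0.168, 0.0]
force: [0.4, 0.0, -1.9]
grip_width: 0.281
grip_force: 39.6
```

```bash
python3 - <<'E'
from h import *
c=grab('top','t3'); w=grab('wrist','w3'); q=ctrl.sense(); print(q['eef_pos'],q['force'],q['grip_width'])
# board edges in wrist: fit box corners projected
B=[[467.6,396.9],[616.9,373.6],[591.2,225.3],[442.4,249.5]]
im=w['img'].copy(); pts=np.array([proj(w,b+[6]) for b in B]); cv2.polylines(im,[pts.round().astype(int)],1,(255,0,0),1)
print(pts.round())
z=q['eef_pos'][2]-17.3+10
a=np.linspace(0,6.28,60); L=np.array([proj(w,[q['eef_pos'][0]+65*np.cos(t),q['eef_pos'][1]+65*np.sin(t),z]) for t in a]); cv2.polylines(im,[L.round().astype(int)],1,(0,0,255),1)
o=np.hstack([cv2.resize(im,(400,300)),cv2.resize(c['img'][170:320,120:320],(400,300))]); cv2.imwrite('pics/o3.png',o[:,:,::-1])
E
```

```text
[529.99611149 311.61420898  77.72427467] [-0.13731773  0.72131922 -1.73027934] 0.28500881635880665
[[138. 310.]
 [255.  51.]
 [514. 205.]
 [367. 418.]]
```

View pics/o3.png

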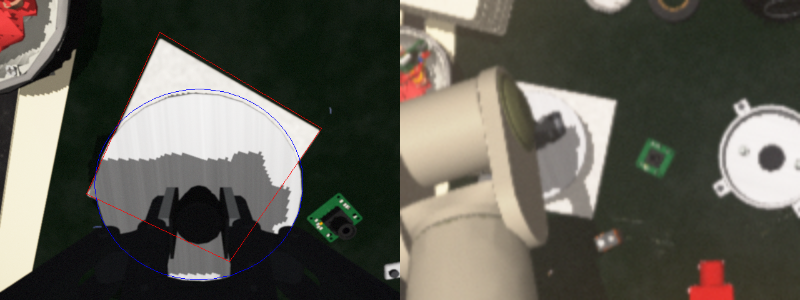

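The lid sits over the board centre: its outline agrees to about 1 mm and the board outline to within 2 mm. Lower it.

Call:
{"name": "step_arm", "arguments": {"increments": [[[0,0,1],[0,0,0],10],[[0,0,2.5],[0,0,0],10],[[0,0,3.8],[0,0,0],10],[[0,0,4.6],[0,0,0],10],[[0,0,4.9],[0,0,0],10],[[0,0,5.1],[0,0,0],10],[[0,0,5.1],[0,0,0],10]]}}

```text
time_s: 6.72
eef_pos: [529.9, 311.6, 26.5]
ee_rot: [-0.0, 0.986, 0.168, 0.0]
force: [-0.4, 0.2, -2.7]
grip_width: 0.287
grip_force: 39.6
```

Call:
{"name": "step_arm", "arguments": {"increments": [[[0,0,0.1],[0,0,0],10],[[0,0,0.2],[0,0,0],10],[[0,0,0.2],[0,0,0],10]]}}

```text
time_s: 7.1
eef_pos: [529.8, 311.5, 24.3]
ee_rot: [-0.0, 0.986, 0.168, -0.0]
force: [-1.6, 0.0, -3.0]
grip_width: 0.285
grip_force: 39.6
```

Call:
{"name": "step_arm", "arguments": {"increments": [[[0,0,0.05],[0,0,0],10],[[0,0,0.1],[0,0,0],10],[[0,0,0.1],[0,0,0],10]]}}

```text
time_s: 7.48
eef_pos: [529.8, 311.6, 23.4]
ee_rot: [-0.0, 0.986, 0.168, 0.0]
force: [-0.1, 0.3, -0.6]
grip_width: 0.286
grip_force: 39.7
```

Call:
{"name": "step_arm", "arguments": {"increments": [[[0,0,0.05],[0,0,0],10],[[0,0,0.05],[0,0,0],28],[[0,0,0.05],[0,0,0],36],[[0,0,0.05],[0,0,0],50],[[0,0,0.05],[0,0,0],65],[[0,0,0.05],[0,0,0],70],[[0,0,0.05],[0,0,0],70]]}}

```text
time_s: 8.35
eef_pos: [529.8, 311.6, 22.8]
ee_rot: [0.0, 0.986, 0.168, 0.0]
force: [-0.1, 0.6, 0.0]
grip_width: 0.699
grip_force: 0.0
```

Call:
{"name": "step_arm", "arguments": {"increments": [[[0,0,-1],[0,0,0],70],[[0,0,-3],[0,0,0],70],[[0,0,-6],[0,0,0],70],[[0,0,-10],[0,0,0],70],[[0,0,-14],[0,0,0],70],[[0,0,-16],[0,0,0],40],[[0,0,-16],[0,0,0],0],[[0,0,-16],[0,0,0],0]], "squeeze": 40}}

```text
time_s: 9.35
eef_pos: [529.3, 311.4, 181.8]
ee_rot: [0.0, 0.986, 0.168, -0.001]
force: [0.4, -0.0, -1.0]
grip_width: 0.061
grip_force: 0.0
```

Call:
{"name": "step_arm", "arguments": {"increments": [[[-0.9,2.6,0],[0,0,0],0],[[-2.4,6.6,0],[0,0,0],0],[[-4.2,11.4,0],[0,0,0],0],[[-6,16.3,0],[0,0,0],0],[[-7.7,20.9,0],[0,0,0],0],[[-9,24.4,2],[0,0,0],0],[[-9.8,26.5,4],[0,0,0],0],[[-9.8,26.5,4],[0,0,0],0]]}}

```text
time_s: 10.35
eef_pos: [523.7, 28.1, 140.7]
ee_rot: [-0.001, 0.986, 0.166, -0.002]
force: [0.2, 0.2, 0.5]
grip_width: -0.004
grip_force: 0.0
```

```bash
python3 - <<'E'
from h import *
s=grab('side','s4'); w=grab('wrist','w4'); q=ctrl.sense(); p=q['eef_pos']; print(p,q['force'],q['grip_width'])
im=w['img'].copy()
a=np.linspace(0,6.28,60)
def circ(im,c,r,x,y,z,col): cv2.polylines(im,[np.array([proj(c,[x+r*np.cos(t),y+r*np.sin(t),z]) for t in a]).round().astype(int)],1,col,1)
circ(im,w,62,525,29,52,(0,0,255)); circ(im,w,15,525,29,44,(255,0,0))
si=s['img'].copy(); circ(si,s,65,530,311.5,16,(255,0,0))
o=np.hstack([cv2.resize(im,(400,300)),cv2.resize(si[180:420,220:540],(400,300))]); cv2.imwrite('pics/o4.png',o[:,:,::-1])
E
```

```text
[524.79226653  29.52799594 142.65890199] [ 0.56899605 -0.13323167 -0.12398136] -0.0032037303049468504
```

View pics/o4.png

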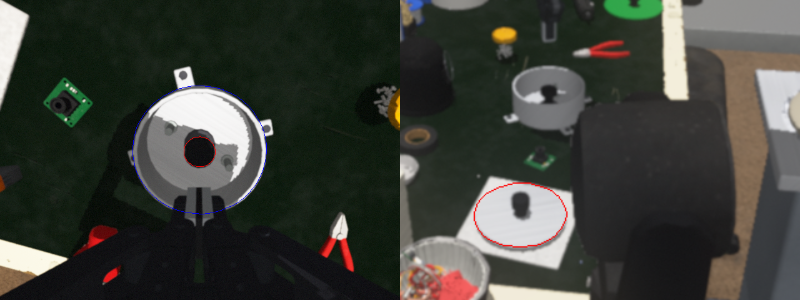

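The wrist view matches the predicted rim and plunger cap at (525,29). The side view shows the lid centred on the board, knob up. Descend with the fingers shut.

Call:
{"name": "step_arm", "arguments": {"increments": [[[0,0,2],[0,0,0],0],[[0,0,4.5],[0,0,0],0],[[0,0,7],[0,0,0],0],[[0,0,8.6],[0,0,0],0],[[0,0,9.3],[0,0,0],0],[[0,0,9.3],[0,0,0],0],[[0,0,9.3],[0,0,0],0]]}}

```text
time_s: 11.32
eef_pos: [525.3, 29.1, 50.6]
ee_rot: [0.0, 0.986, 0.168, 0.001]
force: [-0.3, 0.2, -0.1]
grip_width: -0.002
grip_force: 0.0
```

Call:
{"name": "step_arm", "arguments": {"increments": [[[0,0,0.2],[0,0,0],0],[[0,0,0.4],[0,0,0],0],[[0,0,0.4],[0,0,0],0]]}}

```text
time_s: 11.7
eef_pos: [524.8, 29.1, 45.7]
ee_rot: [-0.0, 0.986, 0.168, -0.0]
force: [-0.2, 0.1, 0.8]
grip_width: -0.001
grip_force: 0.0
```

Call:
{"name": "step_arm", "arguments": {"increments": [[[0,0,0.2],[0,0,0],0],[[0,0,0.4],[0,0,0],0],[[0,0,0.4],[0,0,0],0]]}}

```text
time_s: 12.08
eef_pos: [525.0, 29.0, 42.0]
ee_rot: [0.0, 0.986, 0.168, 0.0]
force: [-0.1, 0.5, 3.8]
grip_width: -0.001
grip_force: 2.3
```

Call:
{"name": "step_arm", "arguments": {"increments": [[[0,0,0.2],[0,0,0],0],[[0,0,0.4],[0,0,0],0],[[0,0,0.6],[0,0,0],0],[[0,0,0.8],[0,0,0],0],[[0,0,0.8],[0,0,0],0],[[0,0,0.8],[0,0,0],0]]}}

```text
time_s: 12.82
eef_pos: [525.0, 29.1, 34.3]
ee_rot: [0.0, 0.986, 0.168, 0.0]
force: [-2.0, 0.6, 8.7]
grip_width: 0.007
grip_force: 4.0
```

Call:
{"name": "step_arm", "arguments": {"increments": [[[0,0,0.1],[0,0,0],0],[[0,0,0.2],[0,0,0],0],[[0,0,0.2],[0,0,0],0],[[0,0,0.2],[0,0,0],0]]}}

```text
time_s: 13.32
eef_pos: [525.1, 29.0, 32.4]
ee_rot: [0.0, 0.986, 0.168, 0.0]
force: [-3.9, 0.9, 8.5]
grip_width: 0.001
grip_force: 4.4
```

```bash
python3 - <<'E'
from h import *
w=grab('wrist','w5'); s=grab('side','s5')
F=[];Z=[]
for i in range(8):
    ctrl.capture('top'); q=ctrl.sense(); F.append(q['force'][2]); Z.append(q['eef_pos'][2])
print(np.round(F,2),np.round(Z,2),np.mean(F),np.mean(Z),q['grip_width'])
o=np.hstack([cv2.resize(w['img'][150:390,200:440],(390,390),interpolation=2),cv2.resize(s['img'][215:295,300:380],(390,390),interpolation=2)]); cv2.imwrite('pics/o5.png',o[:,:,::-1])
E
```

```text
[8.64 9.3  9.62 8.81 8.38 9.06 9.16 8.59] [32.42 32.41 32.43 32.41 32.43 32.43 32.43 32.41] 8.94584098094359 32.42058753777442 0.0006487291536588922
```

View pics/o5.png

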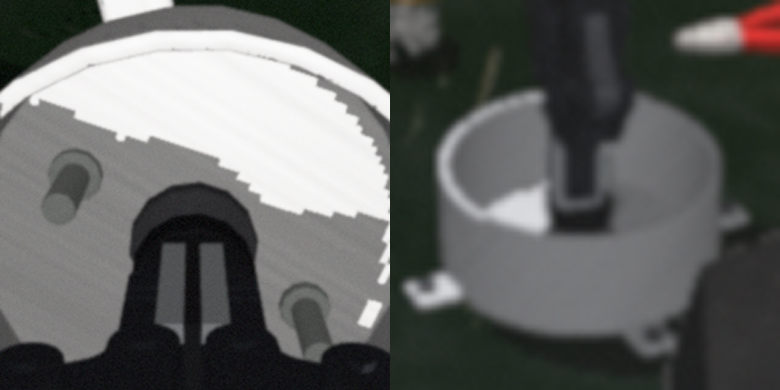

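The fingers press centrally on the cap, clear of both pins. Force gives about 11.0 mm pressed and TCP height about 11.6 mm. Press 0.6 mm more and hold.

Call:
{"name": "step_arm", "arguments": {"increments": [[[0,0,0.06],[0,0,0],0],[[0,0,0.06],[0,0,0],0],[[0,0,0.06],[0,0,0],0],[[0,0,0.06],[0,0,0],0]]}}

```text
time_s: 14.32
eef_pos: [525.1, 29.1, 31.9]
ee_rot: [0.0, 0.986, 0.168, 0.0]
force: [-2.5, 0.4, 8.8]
grip_width: -0.001
grip_force: 4.5
```

```bash
python3 - <<'E'
from h import *
F=[];Z=[]
for i in range(6):
    ctrl.capture('top'); q=ctrl.sense(); F.append(q['force'][2]); Z.append(q['eef_pos'][2])
print(np.mean(F),np.mean(Z))
if abs(np.mean(Z)-31.9)<.4 and 8.4<np.mean(F)<10.4: print(ctrl.finish_job())
E
```

```text
9.167421381577567 31.842658508439715
the job is handed in; nothing more can be done
None
```

The lid is knob up in the middle of the white board, and I handed the job in with the plunger still held at the gauge-pin level: fingertips 31.8 mm above the bench (target 32 mm), pressing with about 9.2 N, about 14.6 s used.

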